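# Put up the spec board and hold the spring tester at the mark

## Robot

A 7-joint arm with a two-finger parallel gripper is mounted at the origin on the work surface. World frame = base frame: x ahead of the robot, y to its left, z up, the work surface at z = 0. Lengths are in m, angles in rad, forces in N, time in s.
With the tool pointing down it reaches from about 0.4 to 0.85 m from the base axis. Payload 10.4 kg.
Tool frame: the origin (TCP) lies midway between the tips of the shut fingers; the grasp point (between the pads) lies 19 mm behind it; z points along the fingers, x is the direction in which the jaws open and shut, and the axes are right-handed (so a half turn about z gives the same grasp; the last joint's range is limited). The gripper opens to 85 mm and grips with 20 to 120 N. Pads are 22 mm wide; open, the fingers measure 114 mm over their backs; the gripper's body (76 mm by 85 mm) begins 54 mm behind the grasp point. The pads swing forward as they close: fully open they stand 13 mm farther back than shut.
Start: joints at [1.224, 0.332, -0.065, 1.46, 0.022, 1.35, -0.088], TCP at [0.199, -0.593, 0.231] pointing down, gripper open.
Joint ranges: [-2.6, 2.6], [-0.5, 2.12], [-1.47, 1.34], [0.16, 2.42], [-1.27, 4.41], [0.06, 2.06], [-2.6, 2.6]. Speed limits (rad/s): [2.22, 2.22, 2.79, 2.79, 3.14, 3.14, 3.14].

## Interface

Orientations are given as a unit quaternion [x, y, z, w].
In Python, from workcell import monitor, eyes, ticket, models gives the robot as it stands.
- The arm moves only by the tool servo_tool, never from a script. Its argument "motion" is a list of rows, each a list of 7 numbers: the opening, from 0 (shut) to 1 (fully open), then the shift along the tool's x, y, z in m, then the turn, a rotation vector about the tool's x, y, z in degrees. In form: [[fingers, tx, ty, tz, rx, ry, rz], ...]. A call has 1 to 20 rows; each row is the pose to reach, as a shift and turn from the pose commanded when the call began, along the tool's axes at that moment; what a row does not reach only later rows make up. A row lasts 1/8 s, in which the tool goes at most 62.5 mm and 10.7 degrees, less where a joint would pass 70% of its speed; a pose out of reach is approached as far as the arm can. A call with a gripper value outside its range is refused whole. The fingers move at their own pace and stop on an object; "grip_force" is the grip in N (left out, the last holds). Time passes only in rows, so rows that repeat a pose let the fingers close. It gives the time, the measured TCP pose, the force and the opening at its end, in the units of the state.
- monitor.get_obs(): the state, without advancing time (a new reading comes with each control period).
- eyes.camera(name): name is "scene" or "top" or "wrist"; returns (picture, depth): 480x640x3 uint8, blue, green, red; 480x640 float32, m along the optical axis (not along the pixel's ray), 0 where there is no reading.
- eyes.camera_info(name): a dict with "intrinsics" (3x3 intrinsics, pixels), "extrinsics" (4x4, takes a point from world to camera coordinates); the wrist camera has in their place "tool_from_camera" (4x4, takes a point from camera to tool coordinates, whose origin is the TCP and whose axes are the tool frame's). Camera axes: x right, y down, z forward; pixel columns grow to the right and rows downward; lengths in m; the calibration is good to about 2 mm. A picture is of the moment at which its call begins: read the wrist's pose just before it. camera_info takes no time and is no camera call.
- ticket.hand_in(): hands the job in, once; it reports no verdict.
Trained networks look in the newest picture that a camera, given by its name, has taken for a name from the list of things; names that differ only in an ending like _2 or _b are one class to them, and where a whole thing is asked for, a point or a joint stands for the part that bears it (a point fixed in the world has none). Each returns a list of dicts, best first, with "confidence" (0 to 1); they miss things now and then, are a little off and sometimes report something else, mostly with a low value. They report only what shows in the picture. A call takes as long as a camera call.
- models.boxes_of(camera, thing): "point" ([x, y, z] in m, in the coordinates of the camera as it stood for that picture, good to about 4 mm: the middle of the surface that is visible of it).
The state is a dict: "clock": time; "joint_pos": joint angles; "joint_velocities": joint speeds; "tau": joint torques, N m; "position": TCP position; "ee_rot": TCP orientation; "ft_force": force on the tool from outside, world axes, zero at the start; "torque": the same for the moment, N m; "grip_width": opening from 0.0 (shut) to 1.0 (fully open).
Only numpy, scipy, OpenCV 4.12 (cv2) and the standard library are available. Lean on these libraries where they do the work, as an engineer would, in place of code of your own. Each camera call takes 0.05 s, during which the arm holds its last target. There are 200 camera calls.

## Task

Take the spec board out of its rack and lean it against the front of the blue toolbox (the long face away from the robot), lower edge on the bench, square to the box, coloured chart facing out, and let go of it, so that the mechanic across the bench can read it during the spring check. Then grip the orange pull tab of the spring tester, pull it out until its black pointer is level with the red marker on the scale, and finish while holding it still there: do not let go, the spring would pull it back. Leave the other parts on the bench where they are.

Things in the scene. Friction and masses are not known exactly. Their poses are not given: they have to be found in the camera images.
- board: Spec board: plywood panel 8 mm thick (own x), 130 mm wide (y), 160 mm tall (z), 90 to 180 g. Origin: centre of its underside. +x is the side with the white chart and coloured bands (red on top), away from the robot at the start; -x is bare wood. Starts upright in the rack, underside 8 mm above the bench, upper 100 mm standing free.
- rack: Dark steel slotted rack, fixed to the bench: base 70 x 150 x 8 mm with two upright plates (each 140 mm wide, tops 58 mm above the bench) 11 mm apart that hold the board. Origin on the bench under the middle of the slot; slot runs along its y.
- toolbox: Blue steel toolbox with two latches, fixed on the bench, the support for the board: 80 mm deep (x), 160 mm wide (y), 90 mm high. Origin on the bench at the middle of the foot of its front face; +x points out of the front face, away from the robot; the box fills x from -80 to 0 mm.
- tester: Spring tester, fixed: grey base plate 10 mm thick (x -90 to 200 mm, y -45 to 88 mm), yellow housing at x 90 to 190, y -35 to 35 mm, 70 mm high, white scale bar with black ticks every 10 mm at y 46 to 62, x -80 to 70 mm, its top 30 mm above the bench. Origin on the bench; the slide pulls out along -x (towards the robot).
- slide: Spring slide: upright orange tab 10 mm thick (x), 30 wide (y), top 115 mm above bench, on the end of a 12 mm rod (axis 45 mm above bench) going back (+x) into the housing. Axes as tester's. Origin: tab's bottom centre, 20 mm above bench, at tester x = +40 mm at rest, 45 mm clear of housing. Travel 100 mm along tester -x; spring pulls back 4 N at rest + 1.4 N per 10 mm. Only the tab is above 51 mm.
- grip (a point): Point in the middle of the orange tab, 92 mm above the bench and 23 mm below the tab's top, where the fingers pinch it, one on its front and one on its back.
- pointer (a point): Tip of the thin black pointer that sticks out from the tab (to +y) over the scale; it moves with the slide.
- marker: Red marker block, 10 x 16 x 32 mm, clamped beside the scale, with a thin red line across the scale; fixed for the run, 40 to 80 mm in front of (-x in the tester) the pointer's rest position. Origin at its underside, in the plane of the mark; axes parallel to the tester's. Level with the mark means that the pointer's x in this frame is 0.
- wrench: Small steel spanner lying flat, 150 mm long. Not part of the job.
- bearing: Steel bearing ring lying flat, 42 mm across, 14 mm high. Not part of the job; origin at its underside's centre.
- socket: Dark steel socket standing upright, 30 mm across, 38 mm high. Not part of the job; origin at its underside's centre.
- piston: Aluminium piston standing upright, 44 mm across, 44 mm high. Not part of the job; origin at its underside's centre.
- spray: Spray can, 56 mm across, 150 mm high. Not part of the job; origin at its underside's centre.
- jar: Jar with yellow cap, 64 mm across, 90 mm high. Not part of the job; origin at its underside's centre.

How it is judged:
On the way, in this order (a step that is already met when the one before it is completed fails the run):
1. the board leans against the front of the toolbox, chart out, let go (angle between board's own z axis and vertical between 0.1 and 0.65 rad and angle between board's own x axis and vertical below 1.5 rad and height (world z) of board below 0.008 m and contact force between board and toolbox above 0.03 N and contact force between board and the fingers below 0.02 N and contact force between board and the arm below 0.02 N and angle between the y axis of board and the y axis of toolbox, either way round below 0.3 rad and x of board in the frame of toolbox above 0.005 m and y of board in the frame of toolbox between -0.07 and 0.07 m and linear speed of board below 0.02 m/s), for 0.4 s.
2. the tester's pointer is held level with the marker by the fingers (x of pointer in the frame of marker between -0.005 and 0.005 m and linear speed of slide below 0.01 m/s and contact force between the fingers and slide above 2 N), for 0.3 s.
At the end, for the whole second after the job is handed in: Board let go, still, lower edge on bench (8 mm), leaning 0.10-0.65 rad on the toolbox front, chart out, square to 0.30 rad, within 70 mm of its middle; pointer within 5 mm of the marker, still, held by the fingers (over 2 N) (all of step 1 and all of step 2); the arm keeps its last pose, push and grip.
It fails at once if another part on the bench was shifted more than 30 mm (distance of any of wrench, bearing, socket, piston, spray, jar from where it was at the start of the episode above 0.03 m).
It also fails if it takes over 54 s, if anything falls off the work surface, if the arm or the gripper's body presses on something with over 40 N, if the wrist force passes 120 N, or if a joint passes its speed limit or range.

## Working session

There is one attempt and no reset: what is moved stays moved. The work goes in short steps, Python scripts to look and compute and a tool call to move; the robot and the scene stay as the last step left them, time stands still between calls to the robot, and variables do not carry over. Pictures are saved under pics/ and viewed, about 8 in all and at most 12, crops included, and the job is handed in when it is done.

Besides the shell and the picture viewer there is one more tool, called after "Call:" as name(argument=value, ...) on one line, values as JSON. servo_tool: Moves the arm, as the interface text tells. Its arguments: {"type":"object","properties":{"motion":{"type":"array"},"grip_force":{"type":"number"}},"required":["motion"]}

```bash
ls; mkdir -p pics
cat > h.py <<'E'
import numpy as np,cv2
from scipy.spatial.transform import Rotation as R
from workcell import monitor,eyes,ticket,models
np.set_printoptions(precision=4,suppress=True)
def T_wc(name):
    i=eyes.camera_info(name)
    if name!='wrist': return np.linalg.inv(np.array(i['extrinsics']))
    o=monitor.get_obs();T=np.eye(4);T[:3,:3]=R.from_quat(o['ee_rot']).as_matrix();T[:3,3]=o['position']
    return T@np.array(i['tool_from_camera'])
def cloud(name):
    T=T_wc(name);p,d=eyes.camera(name);K=np.array(eyes.camera_info(name)['intrinsics'])
    v,u=np.mgrid[:480,:640]
    c=np.stack([(u-K[0,2])/K[0,0]*d,(v-K[1,2])/K[1,1]*d,d],-1)
    w=c@T[:3,:3].T+T[:3,3]; w[d==0]=np.nan
    return p,d,w,T
def find(name,thing,T):
    for r in models.boxes_of(name,thing)[:2]:
        print(name,thing,round(r['confidence'],2),T[:3,:3]@np.array(r['point'])+T[:3,3])
E
python3 - <<'E'
from h import *
o=monitor.get_obs();print(o['position'],o['ee_rot'],o['clock'],R.from_quat(o['ee_rot']).as_matrix())
for n in ['scene','top']:
    p,d,w,T=cloud(n);cv2.imwrite(f'pics/{n}0.png',p);np.savez(f'{n}0.npz',p=p,w=w)
    print(n,T)
    for t in ['board','rack','toolbox','tester','slide','grip','pointer','marker','wrench','bearing','socket','piston','spray','jar']: find(n,t,T)
E
```

```text
pics
[ 0.1987 -0.5922  0.2305] [ 0.8119 -0.5839 -0.0006 -0.0004] 0.0 [[ 0.3182 -0.948  -0.0005]
 [-0.948  -0.3182  0.0013]
 [-0.0014  0.0001 -1.    ]]
scene [[-0.3772  0.6163 -0.6913  1.3552]
 [ 0.9261  0.2416 -0.2899  0.3292]
 [-0.0117 -0.7495 -0.6619  0.8734]
 [ 0.      0.      0.      1.    ]]
scene board 0.84 [ 0.5445 -0.2945  0.1209]
scene rack 0.58 [ 0.5539 -0.283   0.0199]
scene toolbox 0.87 [0.5194 0.023  0.0814]
scene toolbox 0.75 [ 0.5426 -0.2941  0.1211]
scene tester 0.86 [0.6143 0.2864 0.0323]
scene slide 0.76 [0.5741 0.2736 0.0663]
scene grip 0.77 [0.5756 0.2786 0.0701]
scene pointer 0.75 [0.5699 0.5134 0.068 ]
scene pointer 0.56 [0.5767 0.2799 0.0712]
scene wrench 0.66 [0.4577 0.1485 0.0079]
scene wrench 0.19 [0.5689 0.5126 0.0661]
scene bearing 0.44 [ 0.4138 -0.1515  0.0128]
scene bearing 0.21 [0.5739 0.28   0.0698]
scene socket 0.76 [ 0.6543 -0.1459  0.0285]
scene piston 0.96 [0.6625 0.1529 0.0429]
scene jar 0.73 [0.567  0.5135 0.0649]
scene jar 0.31 [0.6661 0.1523 0.0422]
top [[ 0.0178 -0.9953  0.0954  0.4649]
 [-0.9995 -0.0202 -0.0239  0.0049]
 [ 0.0257 -0.095  -0.9951  1.1855]
 [ 0.      0.      0.      1.    ]]
top board 0.64 [ 0.5401 -0.2868  0.1662]
top board 0.3 [ 0.539  -0.2947  0.0029]
top rack 0.73 [ 0.5405 -0.2945  0.005 ]
top rack 0.29 [0.5659 0.2757 0.0088]
top toolbox 0.58 [0.4866 0.0123 0.0886]
top toolbox 0.46 [0.5766 0.2699 0.0545]
top tester 0.7 [0.5687 0.2765 0.0044]
top slide 0.66 [0.5768 0.2708 0.0508]
top grip 0.71 [0.5727 0.2687 0.0562]
top pointer 0.45 [0.57   0.267  0.0495]
top marker 0.53 [0.5196 0.3438 0.0422]
top wrench 0.77 [0.4466 0.1476 0.0102]
top bearing 0.74 [ 0.4089 -0.1533  0.0122]
top socket 0.45 [ 0.6472 -0.149   0.0328]
top piston 0.71 [0.648  0.1508 0.0448]
top piston 0.57 [0.5667 0.2766 0.0077]
top spray 0.68 [ 0.4858 -0.4785  0.137 ]
top jar 0.86 [0.5414 0.4986 0.0921]
top jar 0.72 [0.572  0.2651 0.0472]
```

View pics/scene0.png

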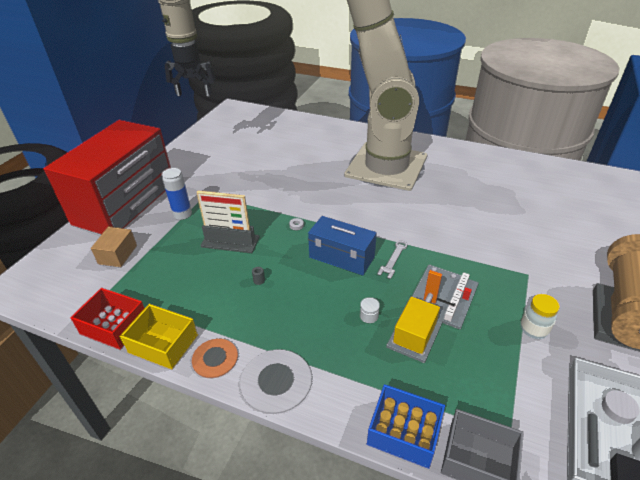

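View pics/top0.png

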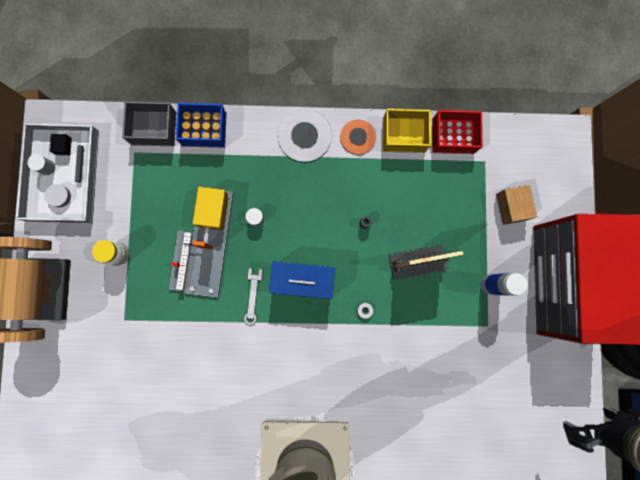

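Run:
```python
from h import *
def rect(pts,l):
    (c,s,a)=cv2.minAreaRect((pts[:,:2]*1000).astype(np.float32));print(l,len(pts),np.array(c),np.array(s),a,'z',np.median(pts[:,2]))
for n in ['top','scene']:
    f=np.load(n+'0.npz');w=f['w'];p=f['p'];x,y,z=np.moveaxis(w,-1,0);hsv=cv2.cvtColor(p,cv2.COLOR_BGR2HSV);H,S,V=np.moveaxis(hsv.astype(int),-1,0)
    rect(w[(abs(x-.54)<.09)&(abs(y+.29)<.12)&(z>.15)&(z<.18)],n+' boardtop')
    rect(w[(abs(x-.54)<.09)&(abs(y+.29)<.12)&(z>.065)&(z<.18)],n+' board')
    rect(w[(abs(x-.49)<.09)&(abs(y-.01)<.14)&(z>.075)&(z<.1)],n+' toolbox')
    rect(w[(abs(x-.57)<.12)&(abs(y-.27)<.045)&(z>.075)&(z<.13)&(H<22)&(S>120)],n+' tab')
    rect(w[(abs(x-.62)<.15)&(abs(y-.27)<.1)&(z>.06)&(z<.08)&(H>20)&(H<35)&(S>100)],n+' housing')
    m=(abs(x-.55)<.12)&(abs(y-.33)<.05)&(z>.015)&(z<.055)
    rect(w[m&((H<6)|(H>172))&(S>120)],n+' marker')
    rect(w[m&(S<50)&(V>150)&(z>.024)&(z<.036)],n+' scale')
```

```text
top boardtop 208 [ 541.8494 -298.1569] [  8.8823 129.1562] 11.751375198364258 z 0.16824618460759
top board 251 [ 541.6183 -298.0611] [ 17.5771 129.225 ] 16.15440559387207 z 0.16768561993705444
top toolbox 2027 [485.374   17.1024] [159.9731  80.8274] 85.55155181884766 z 0.09030190890817735
top tab 71 [569.633  272.9554] [29.8485  9.9435] 84.15179443359375 z 0.11334881528032481
top housing 1057 [668.9973 262.5062] [ 70.5115 100.4541] 83.40441131591797 z 0.06993090954662029
top marker 30 [520.8114 350.1997] [18.223   9.3293] 76.19121551513672 z 0.04154617892836121
top scale 349 [530.7466 331.2107] [ 18.9572 149.6317] 84.57183837890625 z 0.03006560140429193
scene boardtop 362 [ 543.6391 -297.4377] [ 16.2693 130.3357] 12.811575889587402 z 0.1622456224239529
scene board 1525 [ 544.0442 -298.3425] [ 16.4448 133.0556] 12.445898056030273 z 0.12118214035463759
scene toolbox 1525 [486.8158  17.8658] [161.4378  86.4103] 85.40913391113281 z 0.09011284782593021
scene tab 199 [572.2986 273.4633] [29.6336 11.2102] 88.17516326904297 z 0.09977029774108082
scene housing 1238 [670.1473 263.3991] [ 70.1035 103.9931] 83.83893585205078 z 0.07042071681574369
scene marker 71 [522.7366 352.2681] [14.8006 17.1442] 9.146541595458984 z 0.03477209160156369
scene scale 298 [531.7847 332.1723] [ 16.131  152.2771] 83.98970031738281 z 0.03067825303016275
```

The scene picture shows the board in the rack at (222,215), the blue toolbox at (342,245), and the tester's orange tab at (433,288) with the red marker at (467,294). The top picture agrees with this. Both cameras match the given sizes, so I'll move above the board next.

```bash
cat >> h.py <<'E'
def Rt(yaw,tilt=0):
    """tool: x along jaw axis at yaw (deg), z down; tilt rad about the jaw-plane normal (body leans to -jaw axis)"""
    z=R.from_euler('z',yaw,degrees=True)*R.from_euler('y',-tilt)
    return z*R.from_euler('x',180,degrees=True)
def row(pos,Rg,start=None):
    o=monitor.get_obs() if start is None else None
    p,q=(np.array(o['position']),R.from_quat(o['ee_rot'])) if start is None else start
    t=q.inv().apply(np.array(pos)-p); r=(q.inv()*Rg).as_rotvec(degrees=True)
    print('row',np.round(t,4),np.round(r,2)); return pos,Rg
E
python3 - <<'E'
from h import *
row([.2,-.59,.29],Rt(-71.4))
row([.5425,-.298,.29],Rt(11.5))
print(eyes.camera_info('wrist')['tool_from_camera'])
E
```

```text
row [-0.002  -0.0018 -0.0587] [-0.   -0.   -0.05]
row [-0.1699 -0.4195 -0.0587] [ -0.    -0.   -82.95]
[[ 1.     -0.0005  0.0011 -0.0004]
 [ 0.0002  0.9625  0.2711 -0.0679]
 [-0.0012 -0.2711  0.9625 -0.1423]
 [ 0.      0.      0.      1.    ]]
```

Call:
servo_tool(motion=[[0.5,0,0,-0.06,0,0,0],[0.5,-0.017,-0.042,-0.06,0,0,-9],[0.5,-0.04,-0.1,-0.06,0,0,-19],[0.5,-0.06,-0.15,-0.06,0,0,-29],[0.5,-0.085,-0.21,-0.06,0,0,-39],[0.5,-0.11,-0.27,-0.06,0,0,-49],[0.5,-0.13,-0.32,-0.06,0,0,-59],[0.5,-0.15,-0.37,-0.06,0,0,-69],[0.5,-0.17,-0.42,-0.06,0,0,-79],[0.5,-0.17,-0.42,-0.06,0,0,-83],[0.5,-0.17,-0.42,-0.06,0,0,-83],[0.5,-0.17,-0.42,-0.06,0,0,-83]])

```text
clock: 3.0
position: [0.5424, -0.2987, 0.2914]
ee_rot: [0.995, 0.099, -0.0, 0.0]
ft_force: [0.8, -0.1, 1.0]
grip_width: 0.5
```

Run:
```python
from h import *
o=monitor.get_obs();print(o['clock'],o['position'],o['grip_width'],R.from_quat(o['ee_rot']).as_matrix(),o['joint_pos'])
p,d,w,T=cloud('wrist');cv2.imwrite('pics/w1.png',p)
x,y,z=np.moveaxis(w,-1,0)
m=(abs(x-.54)<.06)&(abs(y+.298)<.09)&(z>.163)&(z<.18);q=w[m]
print(cv2.minAreaRect((q[:,:2]*1000).astype(np.float32)),np.median(q[:,2]),len(q))
row([.5425,-.298,.124],Rt(11.5))
```

```text
3.0 [ 0.5424 -0.2987  0.2914] 0.4995471885070897 [[ 0.9804  0.1971 -0.0001]
 [ 0.1971 -0.9804 -0.0005]
 [-0.0002  0.0005 -1.    ]] [ 0.7946  0.3349 -0.479   1.3618  0.1532  1.4812  0.5232]
((540.8517456054688, -300.0506286621094), (8.485745429992676, 130.23101806640625), 11.71133041381836) 0.16776475329270193 1870
row [ 0.0003 -0.0007  0.1674] [ 0.02  0.01 -0.12]
```

Call:
servo_tool(motion=[[0.5,-0.001,0.001,0.05,0,0,0],[0.5,-0.001,0.001,0.1,0,0,0],[0.5,-0.001,0.001,0.14,0,0,0],[0.5,-0.001,0.001,0.167,0,0,0],[0.5,-0.001,0.001,0.167,0,0,0],[0,-0.001,0.001,0.167,0,0,0],[0,-0.001,0.001,0.167,0,0,0],[0,-0.001,0.001,0.167,0,0,0],[0,-0.001,0.001,0.167,0,0,0],[0,-0.001,0.001,0.167,0,0,0],[0,-0.001,0.001,0.167,0,0,0]], grip_force=50)

```text
clock: 4.42
position: [0.543, -0.2995, 0.1261]
ee_rot: [0.995, 0.1, 0.001, 0.001]
ft_force: [-0.2, 0.6, 6.5]
grip_width: 0.087
```

Run:
```python
from h import *
o=monitor.get_obs();s=(np.array(o['position']),R.from_quat(o['ee_rot']))
e=np.array([.9969,-.0785,0]);F=np.array([.5255,.0141,0])
row([.543,-.2995,.246],Rt(11.5))
row(F+.012*e+[0,0,.236],Rt(-4.5,.2))
print(Rt(-4.5,.2).as_matrix())
```

```text
row [ 0.0002  0.0002 -0.1199] [ 0.12 -0.11  0.03]
row [ 0.0573 -0.3072 -0.1104] [-1.5  11.26 15.99]
[[ 0.977  -0.0785  0.1981]
 [-0.0769 -0.9969 -0.0156]
 [ 0.1987  0.     -0.9801]]
```

Call:
servo_tool(motion=[[0,0,0,-0.02,0,0,0],[0,0,0,-0.05,0,0,0],[0,0,0,-0.085,0,0,0],[0,0,0,-0.12,0,0,0],[0,0.007,-0.04,-0.12,0,1.5,2],[0,0.015,-0.08,-0.12,-0.4,3,4],[0,0.025,-0.13,-0.115,-0.7,5,7],[0,0.034,-0.18,-0.115,-1,7,10],[0,0.043,-0.23,-0.112,-1.2,9,13],[0,0.052,-0.28,-0.11,-1.4,10.5,15],[0,0.057,-0.307,-0.11,-1.5,11.3,16],[0,0.057,-0.307,-0.11,-1.5,11.3,16],[0,0.057,-0.307,-0.11,-1.5,11.3,16]])

```text
clock: 6.05
position: [0.5367, 0.0126, 0.2351]
ee_rot: [0.994, -0.039, 0.099, 0.003]
ft_force: [-0.5, -0.8, -1.3]
grip_width: 0.088
```

Run:
```python
from h import *
o=monitor.get_obs();print(o['clock'],o['position'],o['grip_width'],o['ft_force'])
p,d,w,T=cloud('scene');cv2.imwrite('pics/s2.png',p[100:400,150:550])
np.savez('s2.npz',w=w,p=p)
x,y,z=np.moveaxis(w,-1,0)
# board front face: fit plane
F=np.array([.5255,.0141,0]);e=np.array([.9969,-.0785,0]);f=np.array([.0785,.9969,0])
u=(w-F)@e;v=(w-F)@f
m=(abs(v)<.075)&(z>.12)&(z<.2)&(u>0)&(u<.09)
q=np.c_[u,v,z][m];print(len(q),q.min(0),q.max(0))
for _ in range(4):
    A=np.c_[q[:,1:],np.ones(len(q))];c,*_=np.linalg.lstsq(A,q[:,0],rcond=None);r=q[:,0]-A@c;q=q[abs(r)<.006]
print('u=av+bz+c',c,len(q),r.std(),q.min(0),q.max(0))
m=(abs(v)<.06)&(z>.02)&(z<.075)&(abs(u)<.02);print('box face u',np.nanmedian(u[m]),m.sum())
```

```text
6.05 [0.5367 0.0126 0.2351] 0.08803275278176438 [-0.5465 -0.8401 -1.3456]Traceback (most recent call last):
  File "<stdin>", line 10, in <module>
IndexError: boolean index did not match indexed array along axis 1; size of axis is 1920 but size of corresponding boolean axis is 640
```

View pics/s2.png

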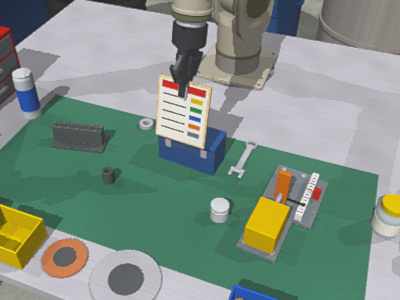

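The board is gripped with its chart facing out, hovering over the front of the toolbox at crop pixel (183,115). Next I'll measure its pose.

```bash
cat > fit.py <<'E'
from h import *
def fit(w,zlo=.12,zhi=.24):
    F=np.array([.5255,.0141,0]);e=np.array([.9969,-.0785,0]);f=np.array([.0785,.9969,0])
    w=w.reshape(-1,3);w=w[~np.isnan(w[:,0])];q=np.c_[(w-F)@e,(w-F)@f,w[:,2]];u,v,z=q.T
    m=(abs(v)<.06)&(z>.02)&(z<.075)&(abs(u)<.02);print('box face u',np.median(u[m]),m.sum())
    q=q[(abs(v)<.085)&(z>zlo)&(z<zhi)&(u>-.05)&(u<.09)]
    c=np.array([0,-.2,np.median(q[:,0]+.2*q[:,2])])
    for t in [.02,.012,.006,.004,.003]:
        A=np.c_[q[:,1:],np.ones(len(q))];k=abs(q[:,0]-A@c)<t
        c,*_=np.linalg.lstsq(A[k],q[k,0],rcond=None)
    b=q[k];print('u=av+bz+c',c,len(b),b.min(0),b.max(0))
    print('yaw rel deg',-np.degrees(c[0]),'tilt',np.arctan(-c[1]))
    B=b[:,[1,2]].copy();B[:,1]*=np.sqrt(1+c[1]**2);print('face rect (v, s)',cv2.minAreaRect((B*1000).astype(np.float32)))
E
python3 -c "
from fit import *
fit(np.load('s2.npz')['w'],.1,.3)"
```

```text
box face u -0.00042462690459165554 649
u=av+bz+c [ 0.0011 -0.1972  0.0627] 2697 [ 0.0056 -0.0652  0.1201] [0.0408 0.0666 0.2888]
yaw rel deg -0.06068139097328263 tilt 0.19467030458810236
face rect (v, s) ((0.503509521484375, 208.25747680664062), (131.54534912109375, 172.14773559570312), 0.33481356501579285)
```

Call:
servo_tool(motion=[[0,-0.008,0,0.027,0,0,0],[0,-0.016,0,0.055,0,0,0],[0,-0.024,0,0.082,0,0,0],[0,-0.029,0,0.1,0,0,0],[0,-0.0325,0,0.11,0,0,0],[0,-0.0325,0,0.11,0,0,0],[0,-0.0325,0,0.11,0,0,0]])

```text
clock: 6.98
position: [0.527, 0.014, 0.1209]
ee_rot: [0.994, -0.039, 0.1, 0.003]
ft_force: [0.1, -0.8, -1.5]
grip_width: 0.089
```

```bash
python3 -c "
from fit import *
o=monitor.get_obs();print(o['clock'],o['position'],o['ft_force'])
p,d,w,T=cloud('scene');fit(w,.01,.2)"
```

```text
6.975 [0.527  0.014  0.1209] [ 0.149  -0.8095 -1.4503]
box face u 0.017540100755357366 308
u=av+bz+c [ 0.0041 -0.1992  0.0306] 2128 [-0.0061 -0.0641  0.0101] [0.0306 0.0673 0.1968]
yaw rel deg -0.23732260642455089 tilt 0.19660593422856276
face rect (v, s) ((1.1334075927734375, 105.2924575805664), (130.8746337890625, 190.4182891845703), 0.7493270039558411)
```

Call:
servo_tool(motion=[[0,-0.002,0,0.001,0,0,0],[0,-0.0045,0,0.002,0,0,0],[0,-0.0045,0,0.002,0,0,0],[0,-0.0045,0,0.002,0,0,0]])

```text
clock: 7.52
position: [0.523, 0.0145, 0.1178]
ee_rot: [0.994, -0.039, 0.1, 0.003]
ft_force: [3.3, -1.2, 1.1]
grip_width: 0.091
```

Call:
servo_tool(motion=[[0,0,0,0.0015,0,0,0],[0,0,0,0.0015,0,0,0]])

```text
clock: 7.78
position: [0.5234, 0.0148, 0.1164]
ee_rot: [0.994, -0.039, 0.1, 0.003]
ft_force: [0.7, 1.1, 6.7]
grip_width: 0.089
```

Call:
servo_tool(motion=[[0.15,0,0,0,0,0,0],[0.3,0,0,0,0,0,0],[0.35,0,0,0,0,0,0],[0.35,0,0,0,0,0,0],[0.35,0,0,-0.01,0,0,0],[0.35,0,0,-0.03,0,0,0],[0.35,0,0,-0.06,0,0,0],[0.35,0,0,-0.1,0,0,0],[0.35,0,0,-0.1,0,0,0]])

```text
clock: 8.9
position: [0.5043, 0.0163, 0.2175]
ee_rot: [0.994, -0.039, 0.102, 0.004]
ft_force: [-0.2, -0.5, -0.2]
grip_width: 0.351
```

```bash
python3 -c "
from fit import *
o=monitor.get_obs();print(o['clock'],o['position'],o['ft_force'])
p,d,w,T=cloud('scene');fit(w,.01,.2);cv2.imwrite('pics/s3.png',p[100:400,150:550])
row([.540,.2475,.24],Rt(-6.2));row([.5715,.273,.20],Rt(-6.2))"
```

```text
8.9 [0.5043 0.0163 0.2175] [-0.1532 -0.4856 -0.1797]
box face u 0.01577815947453696 627
u=av+bz+c [-0.0002 -0.1994  0.0263] 2238 [-0.0086 -0.0637  0.01  ] [0.0267 0.0685 0.1613]
yaw rel deg 0.013972595904600173 tilt 0.19684797041139976
face rect (v, s) ((2.4808349609375, 87.37683868408203), (154.25900268554688, 132.05160522460938), 89.91858673095703)
row [ 0.0226 -0.2337 -0.0202] [ -0.22 -11.55   1.69]
row [ 0.0434 -0.2615  0.0249] [ -0.22 -11.55   1.69]
```

View pics/s3.png

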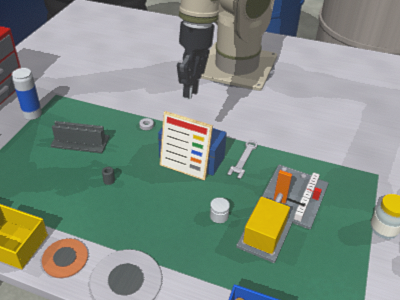

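The board is leaning on the box at crop pixel (187,145), chart out. It's tilted 0.197 rad and square to the box. Next is the tester.

Call:
servo_tool(motion=[[0.4,0,0,-0.02,0,0,0],[0.4,0.01,-0.05,-0.02,0,-2,0.3],[0.4,0.018,-0.1,-0.01,0,-4,0.6],[0.4,0.026,-0.15,0.0,0,-6,1],[0.4,0.034,-0.2,0.01,0,-8,1.3],[0.4,0.04,-0.24,0.02,-0.2,-10,1.6],[0.4,0.0434,-0.2615,0.025,-0.2,-11.5,1.7],[0.4,0.0434,-0.2615,0.025,-0.2,-11.5,1.7],[0.4,0.0434,-0.2615,0.025,-0.2,-11.5,1.7]])

```text
clock: 10.07
position: [0.5707, 0.2722, 0.1977]
ee_rot: [0.999, -0.054, -0.001, -0.0]
ft_force: [0.3, 0.5, -0.3]
grip_width: 0.401
```

```bash
cat > tab.py <<'E'
from h import *
def rect(pts,l):
    (c,s,a)=cv2.minAreaRect((pts[:,:2]*1000).astype(np.float32));print(l,len(pts),np.array(c),np.array(s),a,'z',np.median(pts[:,2]))
def look(n,name=None):
    o=monitor.get_obs();print(o['clock'],o['position'],o['ft_force'],o['grip_width'])
    p,d,w,T=cloud(n)
    if name: cv2.imwrite(name,p)
    x,y,z=np.moveaxis(w,-1,0);H,S,V=np.moveaxis(cv2.cvtColor(p,cv2.COLOR_BGR2HSV).astype(int),-1,0)
    g=(abs(x-.55)<.12)&(abs(y-.28)<.1)
    def go(m,l):
        if m.sum()>5: rect(w[m],n+' '+l)
    go(g&(z>.108)&(z<.12)&(H<22)&(S>120),'tab')
    m=g&(y>.3)&(z>.015)&(z<.055)
    go(m&(z>.025)&((H<6)|(H>172))&(S>120),'marker')
    go(g&(y>.3)&(S<50)&(V>150)&(z>.024)&(z<.036),'scale')
    go(g&(y>.295)&(z>.03)&(z<.07)&(V<60),'pointer')
    go(g&(y<.3)&(z>.06)&(z<.08)&(H>20)&(H<35)&(S>100),'housing')
E
python3 -c "
from tab import *
look('wrist','pics/w4.png');row([.5715,.273,.073],Rt(-6.2))"
```

```text
10.075 [0.5707 0.2722 0.1977] [ 0.2829  0.4534 -0.253 ] 0.4008173626253843
wrist tab 672 [568.6392 273.4979] [29.463   9.1358] 84.01310729980469 z 0.11463923961367001
wrist marker 352 [518.9512 343.3949] [31.0871 10.1186] 83.84362030029297 z 0.041443142624300655
wrist scale 3510 [529.2355 331.3664] [ 16.0935 150.1988] 83.80847930908203 z 0.029877681228034608
wrist pointer 72 [573.1602 312.4286] [33.6926  1.6461] 83.7208251953125 z 0.036616184552714676
wrist housing 6272 [643.7276 264.8193] [70.3843 55.263 ] 87.6652603149414 z 0.06976276318347147
row [ 0.0008 -0.0012  0.1251] [-0.01  0.12 -0.05]
```

View pics/w4.png

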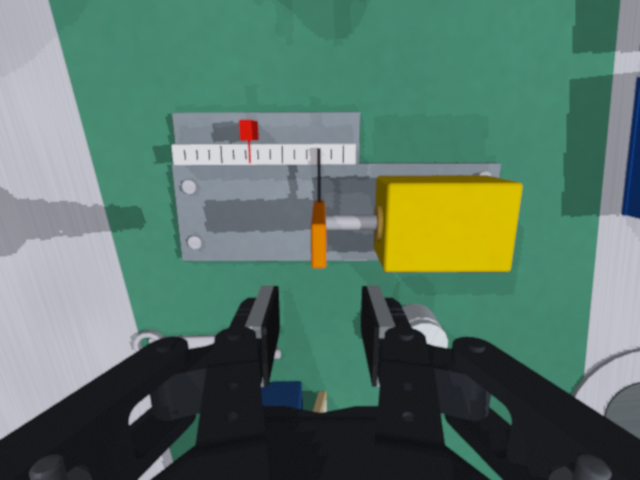

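The wrist picture shows the pointer at column 319 and the red line at column 249, 57 mm apart in the cloud. The tab is at (319,237). I'll descend and grip it.

Call:
servo_tool(motion=[[0.4,-0.0015,-0.001,0.04,0,0,0],[0.4,-0.0015,-0.001,0.08,0,0,0],[0.4,-0.0015,-0.001,0.11,0,0,0],[0.4,-0.0015,-0.001,0.125,0,0,0],[0.4,-0.0015,-0.001,0.125,0,0,0],[0,-0.0015,-0.001,0.125,0,0,0],[0,-0.0015,-0.001,0.125,0,0,0],[0,-0.0015,-0.001,0.125,0,0,0],[0,-0.0015,-0.001,0.125,0,0,0],[0,-0.0015,-0.001,0.125,0,0,0],[0,-0.0015,-0.001,0.125,0,0,0]], grip_force=80)

```text
clock: 11.5
position: [0.5697, 0.2746, 0.0749]
ee_rot: [0.999, -0.054, -0.0, -0.001]
ft_force: [-2.9, -2.0, 7.0]
grip_width: 0.11
```

```bash
python3 -c "
from tab import *
look('wrist','pics/w5.png')"
```

```text
11.5 [0.5697 0.2746 0.0749] [-2.8677 -2.0451  6.9829] 0.11002065585494897
wrist tab 2756 [581.8775 271.033 ] [30.5799 39.4824] 78.12252044677734 z 0.11456312800498385
wrist marker 1178 [519.0201 343.0653] [33.3736 10.4457] 82.47773742675781 z 0.04122002253160442
wrist scale 9030 [529.2031 331.4546] [ 16.2198 150.5691] 84.00242614746094 z 0.029818320799648287
wrist pointer 284 [573.0424 313.2536] [36.7114  2.4905] 83.90312957763672 z 0.03690196240740842
wrist housing 16797 [642.4642 264.0874] [71.8286 55.0591] 89.98271179199219 z 0.06968978206194215
```

Call:
servo_tool(motion=[[0,-0.006,0,0,0,0,0],[0,-0.014,0,0,0,0,0],[0,-0.022,0,0,0,0,0],[0,-0.03,0,0,0,0,0],[0,-0.038,0,0,0,0,0],[0,-0.046,0,0,0,0,0],[0,-0.052,0,0,0,0,0],[0,-0.056,0,0,0,0,0],[0,-0.057,0,0,0,0,0],[0,-0.057,0,0,0,0,0],[0,-0.057,0,0,0,0,0]])

```text
clock: 12.92
position: [0.5156, 0.2803, 0.0749]
ee_rot: [0.998, -0.055, 0.002, -0.001]
ft_force: [11.5, 0.1, 0.5]
grip_width: 0.103
```

```bash
python3 -c "
from tab import *
look('wrist','pics/w6.png')"
```

```text
12.925 [0.5156 0.2803 0.0749] [11.4703  0.0631  0.4696] 0.10251756392295977
wrist tab 2765 [514.9467 279.5764] [30.5208 10.4707] 83.99583435058594 z 0.11454663369059519
wrist marker 873 [518.8013 342.874 ] [33.2277  9.2948] 83.7173843383789 z 0.041575521011752437
wrist scale 9070 [529.6403 331.3889] [ 16.1885 150.9216] 83.99752044677734 z 0.02976933817522369
wrist pointer 284 [518.5845 315.8971] [42.0053  1.6749] 84.54466247558594 z 0.03678624145733486
wrist housing 13444 [636.1145 264.8448] [70.3167 43.7674] 89.96162414550781 z 0.06958007857442206
```

View pics/w6.png

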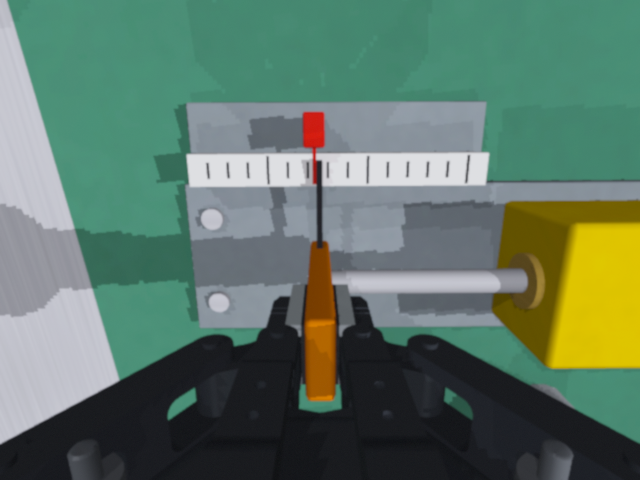

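The pointer is at column 319 and the red line at about 314.5. At 20 px per 10 mm that's about 2.4 mm short, and the cloud says 2.7 mm, so I'll pull 2.6 mm more.

Call:
servo_tool(motion=[[0,-0.0015,0,0,0,0,0],[0,-0.0028,0,0,0,0,0],[0,-0.0028,0,0,0,0,0],[0,-0.0028,0,0,0,0,0],[0,-0.0028,0,0,0,0,0],[0,-0.0028,0,0,0,0,0]])

```text
clock: 13.72
position: [0.5129, 0.2806, 0.0749]
ee_rot: [0.998, -0.055, 0.002, -0.001]
ft_force: [11.8, 0.4, -0.8]
grip_width: 0.106
```

```bash
python3 -c "
from tab import *
from fit import fit
look('wrist','pics/w7.png')
p,d,w,T=cloud('scene');fit(w,.01,.2);cv2.imwrite('pics/s7.png',np.hstack([p[100:400,150:550],cv2.resize(cv2.imread('pics/w7.png')[80:280,180:440],(390,300))]))"
```

```text
13.725 [0.5129 0.2806 0.0749] [11.8455  0.3591 -0.7865] 0.10567329751390185
wrist tab 2741 [512.2348 279.7722] [30.1011 10.476 ] 84.04314422607422 z 0.11454213721906592
wrist marker 777 [519.5136 348.5033] [21.8422  9.2962] 83.88105773925781 z 0.04167890335753924
wrist scale 9167 [529.4166 331.3929] [ 16.2047 150.5548] 84.01991271972656 z 0.029764889512590237
wrist pointer 273 [515.8868 316.2913] [42.592   1.6863] 84.51348114013672 z 0.036773352017644007
wrist housing 12563 [635.1151 265.1135] [69.7588 41.4573] 89.97145080566406 z 0.0695291439200732
box face u 0.015474051869611583 632
u=av+bz+c [-0.0019 -0.2005  0.0262] 2219 [-0.0088 -0.063   0.0101] [0.0266 0.0678 0.1616]
yaw rel deg 0.10809011478010772 tilt 0.19789788381562617
face rect (v, s) ((2.326923370361328, 87.51297760009766), (130.60098266601562, 154.71551513671875), 0.1208161935210228)
```

View pics/s7.png

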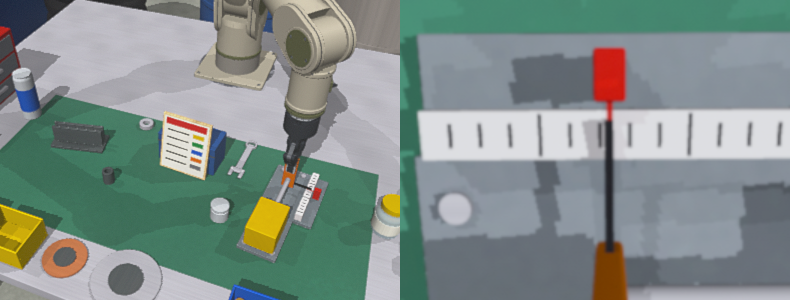

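The pointer (column 609) now covers the red line in the enlarged crop, and the board still leans against the box. I'm handing in.

```bash
python3 -c "
from h import *
print(ticket.hand_in())"
```

```text
the job is handed in; nothing more can be done
None
```

The spec board leans against the front of the toolbox, chart facing out, and has been let go. The arm is holding the spring tester's pointer level with the red marker. I handed the job in at about 13.8 s of the 54 s allowed; the hand-in gives no verdict.

**Board:** In the last scene-camera check it was tilted 0.198 rad, square to the box within about 0.1°, and centred within about 2.5 mm. The camera fit skips the lowest 10 mm, so I didn't measure the lower edge directly. The wrist force showed it touching the bench just before I let go.

**Tester:** I gripped the tab at 80 N and pulled it about 60 mm. In the last wrist picture the pointer covers the red line. The spring was pulling about 12 N with no sign of the tab slipping.

**Other parts:** The wrench, bearing, socket, piston, spray can and jar looked unmoved in the pictures. I didn't measure their positions again.

**Disagreement between checks:**
- **Toolbox face:** The face check read about 16 mm too far out once the board covered it, because it was partly seeing the board. I ignored it and kept the earlier reading, which was good to 0.5 mm.

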